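# Lock a sample carrier to a centrifuge gondola floor

## Robot

A 6-joint arm with a two-finger parallel gripper is mounted at the origin on the work surface. World frame = base frame: x ahead of the robot, y to its left, z up, the work surface at z = 0. Lengths are in m, angles in rad, forces in N, time in s.
With the tool pointing down it reaches from about 0.275 to 1 m from the base axis. Payload 8.4 kg.
Tool frame: the origin (TCP) lies at the centre of the arm's flange, where the gripper is bolted on; the fingertips stand 173 mm ahead of it and the grasp point (between the pads) lies 155 mm ahead of it; z points along the fingers, y is the line along which they close (so a half turn about z gives the same grasp; the last joint's range is limited). The gripper opens to 85 mm and grips with 20 to 120 N. Pads are 22 mm wide; open, the fingers measure 114 mm over their backs; the gripper's body (76 mm by 85 mm) begins 54 mm behind the grasp point. The pads swing forward as they close: fully open they stand 13 mm farther back than shut.
Start: joints at [-0.002, 0.353, 1.633, -0, 1.155, -0.002], TCP at [0.625, -0, 0.405] pointing down, gripper open.
Joint ranges: [-2.63, 2.63], [-0.92, 2.1], [0.06, 2.66], [-1.3, 4.44], [0, 2.69], [-3.02, 3.02]. Speed limits (rad/s): [2.22, 2.22, 2.79, 3.14, 3.14, 3.14].

## Interface

Orientations are given as [roll, pitch, yaw] about the fixed x, y, z axes, in that order (R = Rz(yaw) Ry(pitch) Rx(roll)).
In Python, from rig import ctrl gives the robot as it stands.
- The arm moves only by the tool send_rows, never from a script. Its argument "motion" is a list of rows, each an object with "xyz": the shift along the tool's x, y, z each as a share of 40 cm, from -1 to 1, a list of three; "rotation": the turn, a rotation vector about the tool's x, y, z each as a share of 180 degrees, from -1 to 1, a list of three. In form: [{"xyz": [x, y, z], "rotation": [ax, ay, az]}, ...]. A call has 1 to 10 rows; each row is the pose to reach, as a shift and turn from the pose commanded when the call began, along the tool's axes at that moment, turning the shorter way round; what a row does not reach only later rows make up. A row lasts 1/8 s, in which the tool goes at most 62.5 mm and 10.7 degrees, less where a joint would pass 70% of its speed; a pose out of reach is approached as far as the arm can. A call with a number of a shift or a turn outside -1 to 1 is refused whole. A call with a gripper value outside its range is refused whole. "hand" is the opening, from -1 (shut) to 1 (fully open), so that 0 is half open, set as the call begins (left out, the last holds). The fingers move at their own pace and stop on an object; "squeeze" is the grip in N (left out, the last holds). Time passes only in rows, so rows that repeat a pose let the fingers close. It gives the time, the measured TCP pose, the force, the opening and the grip force at its end, in the units of the state.
- ctrl.sense(): the state, without advancing time (a new reading comes with each control period).
- ctrl.get_image(name): name is "scene" or "side" or "wrist"; returns (picture, depth): 480x640x3 uint8, red, green, blue; 480x640 float32, m along the optical axis (not along the pixel's ray), 0 where there is no reading.
- ctrl.calibration(name): a dict with "fov_y" (degrees; the focal length in pixels is half the picture's height over the tangent of half this angle, whatever the lens; pixels are square), "cx", "cy" (the principal point, pixels), "view" (4x4, takes a point from world to camera coordinates); the wrist camera has in their place "tool_from_camera" (4x4, takes a point from camera to tool coordinates, whose origin is the TCP and whose axes are the flange's). Camera axes: x right, y up, looking along -z (the intrinsics and any distortion apply to the point x, -y, -z); pixel columns grow to the right and rows downward; lengths in m; the calibration is good to about 2 mm. A picture is of the moment at which its call begins: read the wrist's pose just before it. calibration takes no time and is no camera call.
- ctrl.sign_off(): hands the job in; it is judged then, once.
Trained networks look in the newest picture that a camera, given by its name, has taken for a name from the list of things; names that differ only in an ending like _2 or _b are one class to them, and where a whole thing is asked for, a point or a joint stands for the part that bears it (a point fixed in the world has none). Each returns a list of dicts, best first, with "conf" (0 to 1); they miss things now and then, are a little off and sometimes report something else, mostly with a low value. They report only what shows in the picture. A call takes as long as a camera call. They do not tell look-alikes from the thing itself.
- ctrl.find_in(camera, label): "xy" ([column, row] in pixels, amid what is visible of it).
- ctrl.masks_of(camera, label): "mask" (480x640 bool, what is visible of it) and "xy" ([column, row] in pixels, amid what is visible of it).
- ctrl.place_of(camera, label): "xy" ([column, row] in pixels: a listed point, or the origin of a listed thing).
The state is a dict: "time": time; "joint_pos": joint angles; "joint_vel": joint speeds; "effort": joint torques, N m; "tool_pos": TCP position; "tool_rot": TCP orientation; "contact_force": force on the tool from outside, world axes, zero at the start; "moment": the same for the moment, N m; "gripper_width": finger opening in m; "grip_force": force on a finger pad.
Only numpy, scipy, OpenCV 4.12 (cv2) and the standard library are available. Lean on these libraries where they do the work, as an engineer would, in place of code of your own. Each camera call takes 0.05 s, during which the arm holds its last target. There are 200 camera calls.

## Task

Set the sample carrier flat on the gondola floor section with its two round holes down over the two brass pins. Then take the locking key from its stand, drop its foot through the carrier's slot into the T-slot beneath until the flange rests on the plate, and twist it a quarter turn so that its grip bar stands square across the slot and the carrier is locked; let go. Leave the flasks, dishes and wrench where they are.

Things in the scene. Friction and masses are not known exactly. Their poses are not given: they have to be found in the camera images.
- deck: Centrifuge gondola floor section, fixed: red block, dark grey top, 240 (x) by 160 (y) by 40 mm high; origin at the centre of its underside. An open T-slot runs its whole length along its x axis at y = 0: mouth 18 mm wide through 10 mm lips (z 30 to 40 mm), below it a cavity 60 mm wide (z 8 to 30 mm).
- pin_a (a point): Foot of the brass locating pin a, on the deck's top face (deck frame -50, 42, 40 mm). Pin 12 mm diameter, 17 mm tall, straight for 9 mm, then tapered to 4 mm across.
- pin_b (a point): Foot of the second, identical brass pin b (deck frame 85, 42, 40 mm).
- carrier_grip (a point): Grip point of the loose sample carrier (0.5 kg, white plate 205 x by 120 y by 8 mm, lying flat): on its orange rib, 40 long (x), 14 thick (y), top 48 mm and this point 32 mm above the plate underside; it balances here. Plate spans x -70 to 135, y -60 to 60 mm from here; vial block, 54 mm tall, at x -67 to -37. Seated, its axes lie along the deck's and this point is at deck (-35, 0, 72) mm.
- carrier_hole_a (a point): Centre of round through hole a, 16 mm diameter, at the plate's underside; (-15, 42, -32) mm from carrier_grip. Goes over pin a.
- carrier_hole_b (a point): Centre of round through hole b, 16 mm diameter, at the plate's underside; (120, 42, -32) mm from carrier_grip. Goes over pin b.
- carrier_slot (a point): Centre of the carrier's key slot at the plate's underside: through slot 54 mm long (x) by 20 mm wide (y); (95, 0, -32) mm from carrier_grip. With the carrier seated it lies over the deck's T-slot, both running along x, at deck frame (60, 0).
- key_grip (a point): Centre of the yellow grip bar, 60 long (x) by 14 thick (y) by 26 mm high, of the loose upright locking key (0.18 kg). Its flange, 36 mm across, underside 34 mm below this point, rests on a fixed grey stand (100 by 62 by 45 mm), foot in the stand's slot: lift straight up 40 mm or more. Fully down on the seated carrier (flange on plate) this point is 82 mm above the deck underside.
- key_foot (a point): Centre of the key's steel cross foot: round bar 14 mm diameter, 46 mm long over its rounded ends, parallel to the grip bar (x), on a 12 mm stem; 62 mm below key_grip. Fully down it is 20 mm above the deck underside, 3 mm clear below the lips, and free to turn either way; there is no stop, a quarter turn locks.
- flask0: Conical glass flask with blue cap and amber contents, loose, 84 mm across, 129 mm tall; origin at the centre of its underside. To be left alone.
- flask1: Conical glass flask with blue cap and amber contents, loose, 84 mm across, 129 mm tall; origin at the centre of its underside. To be left alone.
- flask2: Conical glass flask with blue cap and amber contents, loose, 84 mm across, 129 mm tall; origin at the centre of its underside. To be left alone.
- dish0: Culture dish, loose, 96 mm across, 18 mm tall; origin at the centre of its underside. To be left alone.
- dish1: Culture dish, loose, 96 mm across, 18 mm tall; origin at the centre of its underside. To be left alone.
- wrench: Steel wrench, 170 mm, lying loose along its x. To be left alone.
Mind the look-alikes: they are no part of the job. There is more than one size of the part that bears key_grip; the job needs the largest.

How it is judged:
On the way, in this order (a step that is already met when the one before it is completed fails the run):
1. the carrier lies flat on the gondola floor, holes over the pins (horizontal distance between carrier_hole_a and pin_a below 0.005 m and horizontal distance between carrier_hole_b and pin_b below 0.005 m and z of each of carrier_hole_a, carrier_hole_b in the frame of deck below 0.0425 m and angle between carrier_grip's own z axis and vertical below 0.03 rad), for 0.2 s.
2. the key's foot is dropped through the carrier's slot to below the lips, still lined up with the slot (horizontal distance between key_foot and carrier_slot below 0.015 m and z of key_foot in the frame of deck between 0.015 and 0.0235 m and angle between key_grip's own z axis and vertical below 0.12 rad and angle between the x axis of key_foot and the x axis of deck, either way round below 0.4 rad), for 0.1 s.
At the end, for the whole second after the job is handed in: Carrier flat on the deck (within 2.5 mm, 0.03 rad), each hole within 5 mm of its pin; key in the carrier slot (within 15 mm), foot centre 15 to 23.5 mm above the deck underside, tilt under 0.12 rad, foot within 0.35 rad (20 degrees) of square across the T-slot; both at rest (all of step 1 and horizontal distance between key_foot and carrier_slot below 0.015 m and z of key_foot in the frame of deck between 0.015 and 0.0235 m and angle between key_grip's own z axis and vertical below 0.12 rad and angle between the x axis of key_foot and the y axis of deck, either way round below 0.35 rad and linear speed of each of carrier, key below 0.02 m/s); the robot touches nothing.
It fails at once if a flask, dish or the wrench is moved more than 40 mm or a flask is tipped over (distance of any of flask0, flask1, flask2, dish0, dish1, wrench from where it was at the start of the episode above 0.04 m or angle between any of flask0, flask1, flask2's own z axis and vertical above 0.5 rad).
It also fails if it takes over 61 s, if anything falls off the work surface, if the arm or the gripper's body presses on something with over 40 N, if the wrist force passes 120 N, or if a joint passes its speed limit or range.

## Working session

There is one attempt and no reset: what is moved stays moved. The work goes in short steps, Python scripts to look and compute and a tool call to move; the robot and the scene stay as the last step left them, time stands still between calls to the robot, and variables do not carry over. Pictures are saved under pics/ and viewed, at most 10 in all, crops included, and the job is handed in when it is done.

Besides the shell and the picture viewer there is one more tool, called as name(argument=value, ...), one argument or row to a line, values as JSON. send_rows: Moves the arm, as the interface text tells. Its arguments: {"type":"object","properties":{"motion":{"type":"array","items":{"type":"object","properties":{"xyz":{"type":"array","items":{"type":"number"}},"rotation":{"type":"array","items":{"type":"number"}}}}},"hand":{"type":"number"},"squeeze":{"type":"number"}},"required":["motion"]}

```bash
mkdir -p pics; ls
cat > h.py <<'E'
import numpy as np, cv2, sys
from scipy.spatial.transform import Rotation as R
from rig import ctrl
def save(n,im): cv2.imwrite('pics/'+n+'.png',cv2.cvtColor(im,cv2.COLOR_RGB2BGR))
def cam2world(cam,s=None):
    c=ctrl.calibration(cam)
    if 'view' in c: return c,np.linalg.inv(np.array(c['view']))
    T=np.eye(4); T[:3,:3]=R.from_euler('xyz',s['tool_rot']).as_matrix(); T[:3,3]=s['tool_pos']
    return c,T@np.array(c['tool_from_camera'])
def ray(cam,uv,s=None):
    c,M=cam2world(cam,s); f=240/np.tan(np.radians(c['fov_y'])/2)
    uv=np.atleast_2d(np.array(uv,float))
    d=np.stack([(uv[:,0]-c['cx'])/f,-(uv[:,1]-c['cy'])/f,-np.ones(len(uv))],1)
    return M[:3,3],d@M[:3,:3].T
def atz(cam,uv,z,s=None):
    o,d=ray(cam,uv,s); return o+d*((z-o[2])/d[:,2])[:,None]
def atdepth(cam,uv,dep,s=None):
    o,d=ray(cam,uv,s); uv=np.atleast_2d(np.array(uv)).round().astype(int)
    return o+d*dep[uv[:,1],uv[:,0]][:,None]
E
python3 - <<'E'
from h import *
for n in ['scene','side']:
    im,d=ctrl.get_image(n); save(n+'0',im); np.save(n+'0.npy',d); c=ctrl.calibration(n); print(n,{k:(v if k!='view' else np.round(v,3).tolist()) for k,v in c.items()})
    for l in ['deck','pin_a','pin_b','carrier_grip','carrier_hole_a','carrier_hole_b','carrier_slot','key_grip','key_foot','flask0','dish0','wrench']:
        for r in ctrl.place_of(n,l)[:5]:
            uv=r['xy']; ok=0<=uv[0]<639 and 0<=uv[1]<479
            print(l,round(r['conf'],2),np.round(uv,1),np.round(atdepth(n,uv,d)[0],3) if ok else '')
print(ctrl.sense())
E
```

```text
pics
scene {'fov_y': 53.873744925389325, 'cx': 317.34798523717626, 'cy': 240.0480216250984, 'view': [[-0.047, 0.999, 0.013, 0.058], [-0.861, -0.047, 0.507, 0.444], [0.507, 0.013, 0.862, -1.241], [0.0, 0.0, 0.0, 1.0]]}
deck 0.6 [468.4 249.8] [0.547 0.263 0.04 ]
pin_a 0.9 [500.8 276.9] [0.604 0.317 0.042]
pin_a 0.6 [487.2 222.5] [0.482 0.308 0.042]
pin_b 0.9 [500.8 276.9] [0.604 0.317 0.042]
pin_b 0.6 [487.2 222.5] [0.482 0.308 0.042]
carrier_grip 0.91 [319.8 229.6] [ 0.521 -0.03   0.047]
carrier_grip 0.23 [270.3 352.2] [ 0.781 -0.101  0.074]
carrier_hole_a 0.66 [341.3 238.3] [0.688 0.002 0.297]
carrier_hole_a 0.61 [320.2 296.5] [ 0.643 -0.023 -0.001]
carrier_hole_b 0.66 [341.3 238.3] [0.688 0.002 0.297]
carrier_hole_b 0.61 [320.2 296.5] [ 0.643 -0.023 -0.001]
carrier_slot 0.72 [301.7 277.9] [ 0.606 -0.061 -0.   ]
key_grip 0.63 [154.9 315. ] [ 0.716 -0.314  0.049]
key_grip 0.55 [151.3 257.1] [ 0.623 -0.33   0.091]
key_grip 0.51 [100.6 249. ] [ 1.014 -0.021  0.844]
key_foot 0.88 [158.5 269.5] [ 0.627 -0.327  0.051]
key_foot 0.88 [112.9 260.6] [ 0.59  -0.439  0.005]
key_foot 0.62 [160.3 
[... 1905 characters left out ...]
4 ]
{'time': 1.3, 'joint_pos': array([-2.38167390e-03,  3.52981999e-01,  1.63341202e+00, -5.71994570e-05,
        1.15519935e+00, -2.39078396e-03]), 'joint_vel': array([-0.00145548, -0.0028731 , -0.00107177,  0.00023986, -0.00059512,
        0.00215191]), 'effort': array([-1.07051364e-03, -6.05180311e+01, -3.42437267e+01, -1.50659553e-04,
        1.30614706e-03, -2.24270940e-05]), 'tool_pos': array([6.24996595e-01, 2.60380654e-06, 4.04687066e-01]), 'tool_rot': array([-3.14159182e+00,  5.23285113e-05,  1.57082853e+00]), 'contact_force': array([0.0029362 , 0.41221579, 0.51561201]), 'moment': array([ 0.02473598, -0.02004554, -0.03243384]), 'grip_force': 0.0, 'gripper_width': 0.0854228980508863}
```

View pics/scene0.png

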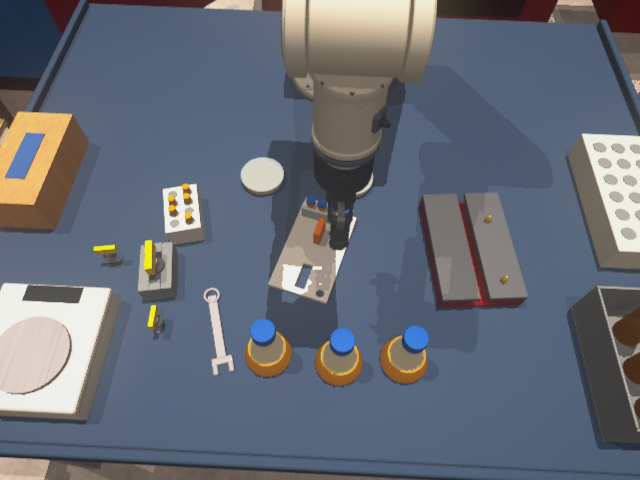

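View pics/side0.png

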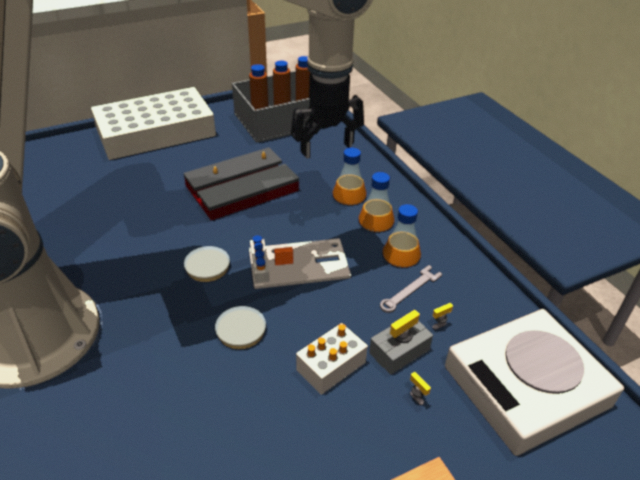

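Scene picture:
- The carrier is at about (315,250), with its orange rib at (320,230) and the vial block toward the robot.
- The deck is at (470,250), with its pins at (489,218) and (504,279).
- There are three yellow-barred keys: (150,258) on the grey stand, (105,250) lying on the table and (154,320) lying on the table. The first looks the largest. I'll check that in a crop and measure.

Run:
```python
from h import *
out=[]
for n in ['scene','side']:
    im=cv2.cvtColor(cv2.imread(f'pics/{n}0.png'),cv2.COLOR_BGR2RGB); d=np.load(n+'0.npy')
    vv,uu=np.mgrid[:480,:640]; uv=np.stack([uu.ravel(),vv.ravel()],1)
    P=atdepth(n,uv,d).reshape(480,640,3); 
    hsv=cv2.cvtColor(im,cv2.COLOR_RGB2HSV)
    def rect(m,name):
        k,l,st,c=cv2.connectedComponentsWithStats(m.astype(np.uint8)); 
        for i in range(1,k):
            if st[i,4]<25: continue
            p=P[l==i]; (c0,sz,a)=cv2.minAreaRect((p[:,:2]*1000).astype(np.float32))
            print(n,name,np.round(c[i]),st[i,4],'c',np.round(c0,1),'sz',np.round(sz,1),'ang',round(a,1),'z',np.round(np.percentile(p[:,2],[5,50,95]),4))
    Z=P[...,2]; near=lambda x,y,r:np.hypot(P[...,0]-x,P[...,1]-y)<r
    rect((abs(Z-.04)<.007)&near(.54,.26,.2)&(d>0),'deck')
    yel=(abs(hsv[...,0].astype(int)-29)<6)&(hsv[...,1]>150)&(hsv[...,2]>120)
    rect(yel&(Z<.2)&(P[...,1]<-.2),'yel')
    org=(hsv[...,0]<13)&(hsv[...,1]>140)&near(.51,-.03,.05)&(Z<.1)
    rect(org,'rib'); rect(org&(Z>.043),'ribtop')
    if n=='scene': save('crop_keys',cv2.resize(im[220:350,80:250],None,fx=4.5,fy=4.5,interpolation=cv2.INTER_CUBIC))
```

```text
scene deck [495. 247.] 3844 c [525.2 316.7] sz [243.3  73.6] ang 5.1 z [0.036  0.0387 0.041 ]
scene deck [450. 249.] 3906 c [533.3 228. ] sz [244.3  72.9] ang 5.3 z [0.0362 0.0387 0.041 ]
scene yel [148. 254.] 202 c [ 588.4 -349.4] sz [121.1  20.5] ang 21.5 z [0.0891 0.091  0.0929]
scene yel [104. 247.] 86 c [ 570. -451.] sz [61.8 35.6] ang 33.6 z [-0.0006  0.0535  0.0562]
scene yel [151. 316.] 106 c [ 706.2 -323.4] sz [66.6 17.3] ang 19.6 z [0.0515 0.0539 0.0559]
scene rib [319. 230.] 189 c [505.4 -28.8] sz [14.2 57.9] ang 75.9 z [0.0204 0.0457 0.0486]
scene ribtop [319. 227.] 121 c [513.9 -31. ] sz [13.8 40.2] ang 75.2 z [0.0437 0.0465 0.049 ]
side deck [232. 168.] 1689 c [525.4 316. ] sz [243.5  80.6] ang 5.3 z [0.0351 0.0395 0.0428]
side deck [247. 185.] 1913 c [534.3 229.2] sz [243.2  83.8] ang 5.6 z [0.0355 0.0393 0.0425]
side yel [443. 308.] 93 c [ 718.8 -320.2] sz [39.4 11.1] ang 2.4 z [0.0505 0.0539 0.0569]
side yel [405. 320.] 205 c [ 616.3 -339.1] sz [61.2 15.9] ang 10.3 z [0.0886 0.0914 0.0939]
side yel [420. 381.] 130 c [ 586.5 -439.9] sz [10.7 41.1] ang 8.2 z [0.0504 0.0542 0.0569]
side rib [283. 256.] 287 c [510.3 -35.8] sz [13.6 37.7] ang 75.2 z [0.0104 0.0325 0.0485]
side ribtop [283. 250.] 80 c [511.  -35.4] sz [11.8 36.5] ang 71.0 z [0.0434 0.0471 0.0495]
```

View pics/crop_keys.png

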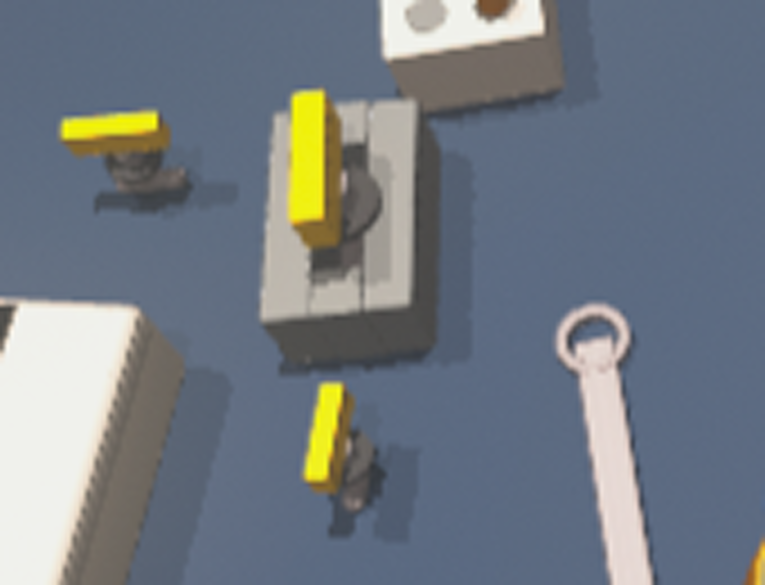

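The crop shows the stand key at scene (150,258) with a bar about 61 mm long. The other two bars are about 40 mm, so the stand key is the right one. I'm moving above the carrier rib.

send_rows(
  motion=[
    {"xyz": [-0.0825, -0.285, 0.0875], "rotation": [0, 0, -0.4167]},
    {"xyz": [-0.0825, -0.285, 0.0875], "rotation": [0, 0, -0.4167]},
    {"xyz": [-0.0825, -0.285, 0.0875], "rotation": [0, 0, -0.4167]},
    {"xyz": [-0.0825, -0.285, 0.0875], "rotation": [0, 0, -0.4167]},
    {"xyz": [-0.0825, -0.285, 0.0875], "rotation": [0, 0, -0.4167]},
    {"xyz": [-0.0825, -0.285, 0.0875], "rotation": [0, 0, -0.4167]},
    {"xyz": [-0.0825, -0.285, 0.0875], "rotation": [0, 0, -0.4167]},
    {"xyz": [-0.0825, -0.285, 0.0875], "rotation": [0, 0, -0.4167]},
    {"xyz": [-0.0825, -0.285, 0.0875], "rotation": [0, 0, -0.4167]},
  ],
  hand=0.2,
)

```text
time: 2.42
tool_pos: [0.511, -0.033, 0.3697]
tool_rot: [-3.142, 0.0, 2.876]
contact_force: [0.8, -0.0, 0.4]
gripper_width: 0.0514
grip_force: 0.0
```

```bash
cat >> h.py <<'E'
def cloud(n,s=None):
    im,d=ctrl.get_image(n); vv,uu=np.mgrid[:480,:640]; uv=np.stack([uu.ravel(),vv.ravel()],1)
    P=atdepth(n,uv,d,s).reshape(480,640,3); P[d<=0]=9
    return im,d,P,cv2.cvtColor(im,cv2.COLOR_RGB2HSV)
def rects(m,P,name,mn=40):
    k,l,st,c=cv2.connectedComponentsWithStats(m.astype(np.uint8))
    for i in range(1,k):
        if st[i,4]<mn: continue
        p=P[l==i]; c0,sz,a=cv2.minAreaRect((p[:,:2]*1000).astype(np.float32))
        print(name,np.round(c[i]),st[i,4],'c',np.round(c0,1),'sz',np.round(sz,1),'ang',round(a,1),'z',np.round(np.percentile(p[:,2],[5,50,95]),4))
E
python3 - <<'E'
from h import *
s=ctrl.sense(); print(s['time'],s['tool_pos'],s['tool_rot'],s['joint_pos'])
im,d,P,h=cloud('wrist',s); save('w1',im)
Z=P[...,2]
org=(h[...,0]<13)&(h[...,1]>140)&(abs(P[...,0]-.51)<.06)&(abs(P[...,1]+.03)<.06)
rects(org,P,'rib'); rects(org&(Z>.042),P,'ribtop')
rects((abs(Z-.008)<.004)&(h[...,1]<60),P,'plate',400)
for l in ['carrier_grip','carrier_hole_a','carrier_slot']:
    for r in ctrl.place_of('wrist',l)[:4]:
        print(l,round(r['conf'],2),np.round(r['xy'],1),np.round(atz('wrist',r['xy'],.032 if 'grip' in l else 0,s)[0],4))
s=ctrl.sense(); print(s['tool_pos'])
E
```

```text
2.425 [ 0.51102586 -0.03301692  0.36971999] [-3.14158203e+00  1.08509642e-04  2.87579660e+00] [-6.74380889e-02  2.17209823e-01  1.90741529e+00 -3.73845681e-05
  1.01686325e+00 -1.37241870e+00]
rib [329. 223.] 922 c [511. -29.] sz [13.4 40.1] ang 74.5 z [0.0345 0.0491 0.0504]
ribtop [330. 225.] 856 c [511.1 -29. ] sz [13.4 39.9] ang 74.5 z [0.0477 0.0492 0.0505]
plate [327. 257.] 20990 c [542.7 -38. ] sz [120.3 205.3] ang 73.9 z [0.0081 0.0093 0.0105]
plate [ 54. 245.] 798 c [ 473.9 -277. ] sz [109.4   3.9] ang 14.3 z [0.0044 0.0079 0.0116]
carrier_grip 0.58 [330.7 224.5] [ 0.5139 -0.0286  0.032 ]
carrier_hole_a 0.69 [379.6 199. ] [0.51   0.0185 0.    ]
carrier_hole_a 0.56 [370.6 334. ] [ 0.6395 -0.0209  0.    ]
carrier_slot 0.56 [326.9 310.9] [ 0.6037 -0.0562  0.    ]
[ 0.51101515 -0.03300013  0.36968208]
```

View pics/w1.png

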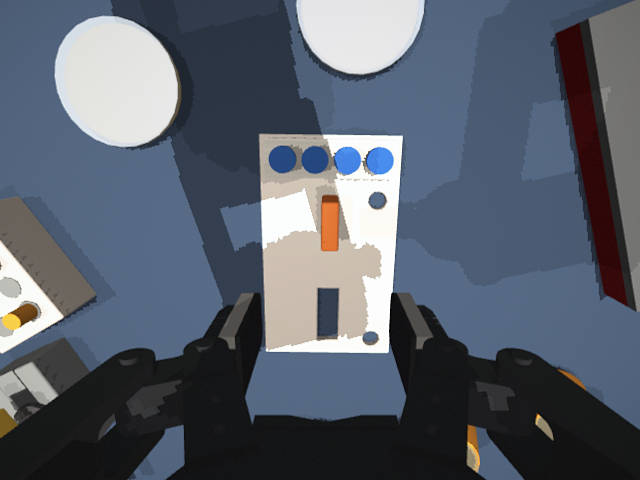

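The wrist picture shows the rib at (330,223) and the plate centred at (327,245), with its holes on the right at (377,200) and (371,338). The fits agree on grip (0.5113, -0.029) and yaw -16°. Now descending.

send_rows(
  motion=[
    {"xyz": [0.002, 0.01, 0.15], "rotation": [0, 0, 0.0045]},
    {"xyz": [0.002, 0.01, 0.3], "rotation": [0, 0, 0.0045]},
    {"xyz": [0.002, 0.01, 0.4], "rotation": [0, 0, 0.0045]},
    {"xyz": [0.002, 0.01, 0.455], "rotation": [0, 0, 0.0045]},
    {"xyz": [0.002, 0.01, 0.455], "rotation": [0, 0, 0.0045]},
    {"xyz": [0.002, 0.01, 0.455], "rotation": [0, 0, 0.0045]},
  ],
)

```text
time: 3.38
tool_pos: [0.5117, -0.0289, 0.1885]
tool_rot: [3.141, 0.001, 2.865]
contact_force: [0.4, 0.3, 0.2]
gripper_width: 0.0515
grip_force: 0.0
```

send_rows(
  motion=[
    {"xyz": [0, 0, 0], "rotation": [0, 0, 0]},
    {"xyz": [0, 0, 0], "rotation": [0, 0, 0]},
    {"xyz": [0, 0, 0], "rotation": [0, 0, 0]},
    {"xyz": [0, 0, 0], "rotation": [0, 0, 0]},
    {"xyz": [0, 0, 0], "rotation": [0, 0, 0]},
    {"xyz": [0, 0, 0], "rotation": [0, 0, 0]},
  ],
  hand=-1,
  squeeze=80,
)

```text
time: 4.12
tool_pos: [0.5117, -0.029, 0.1888]
tool_rot: [3.141, 0.002, 2.865]
contact_force: [-1.6, -0.9, 7.7]
gripper_width: 0.0132
grip_force: 78.4
```

send_rows(
  motion=[
    {"xyz": [0, 0, -0.05], "rotation": [0, 0, 0]},
    {"xyz": [0, 0, -0.15], "rotation": [0, 0, 0]},
    {"xyz": [0, 0, -0.27], "rotation": [0, 0, 0]},
    {"xyz": [0.02, 0.065, -0.39], "rotation": [0, 0, -0.03]},
    {"xyz": [0.04, 0.13, -0.5], "rotation": [0, 0, -0.06]},
    {"xyz": [0.06, 0.2, -0.6], "rotation": [0, 0, -0.09]},
    {"xyz": [0.075, 0.265, -0.65], "rotation": [0, 0, -0.1178]},
    {"xyz": [0.075, 0.265, -0.65], "rotation": [0, 0, -0.1178]},
    {"xyz": [0.075, 0.265, -0.65], "rotation": [0, 0, -0.1178]},
  ],
)

```text
time: 5.25
tool_pos: [0.5106, 0.0809, 0.4468]
tool_rot: [-3.141, -0.002, -3.048]
contact_force: [0.3, 0.3, -5.2]
gripper_width: 0.0131
grip_force: 79.2
```

Run:
```python
from h import *
s=ctrl.sense(); print(s['time'],s['tool_pos'],s['tool_rot'],s['contact_force'],s['gripper_width'])
im,d,P,h=cloud('wrist',s); save('w2',im)
Z=P[...,2]
rects((abs(Z-.04)<.006)&(P[...,1]>.15),P,'deck',300)
gz=s['tool_pos'][2]-.155
org=(h[...,0]<13)&(h[...,1]>140)&(Z>gz-.02)&(Z<gz+.03)
rects(org,P,'rib')
rects((abs(Z-(gz-.024))<.008)&(h[...,1]<70),P,'plate',1000)
br=(abs(Z-.05)<.012)&(P[...,1]>.28)&(h[...,1]>90)&(h[...,0]>10)&(h[...,0]<30)
rects(br,P,'brass',10)
for l in ['pin_a']:
    for r in ctrl.place_of('wrist',l)[:4]:
        print(l,round(r['conf'],2),np.round(r['xy'],1),np.round(atz('wrist',r['xy'],.04,s)[0],4))
```

```text
5.25 [0.51062963 0.08092795 0.44679491] [-3.14108312e+00 -1.63264585e-03 -3.04789739e+00] [ 0.26855849  0.34401193 -5.21729827] 0.013106807477605885
deck [487. 226.] 6432 c [532.7 230.6] sz [239.9  71.9] ang 5.3 z [0.0399 0.0412 0.0425]
deck [555. 230.] 16331 c [524.7 318.6] sz [240.1  73.4] ang 5.1 z [0.0394 0.0411 0.0424]
deck [631. 410.] 493 c [712.5 460.5] sz [81.8  3.9] ang 0.2 z [0.0344 0.0394 0.0453]
rib [325. 334.] 5654 c [509.9  81.1] sz [40.6 15. ] ang 4.6 z [0.2817 0.3071 0.3082]
plate [326. 138.] 2537 c [442.3  75.6] sz [  3.  120.3] ang 5.3 z [0.2665 0.2675 0.2686]
plate [322. 283.] 22533 c [507.   81.5] sz [ 53.2 121.1] ang 5.3 z [0.2663 0.2674 0.2684]
brass [564. 195.] 181 c [476.7 314.4] sz [19.8 10.7] ang 61.2 z [0.0423 0.0519 0.0576]
brass [542. 320.] 157 c [613.3 326.3] sz [23.  10.4] ang 37.9 z [0.0414 0.051  0.0581]
pin_a 0.61 [537.9 318.8] [0.611  0.3234 0.04  ]
```

View pics/w2.png

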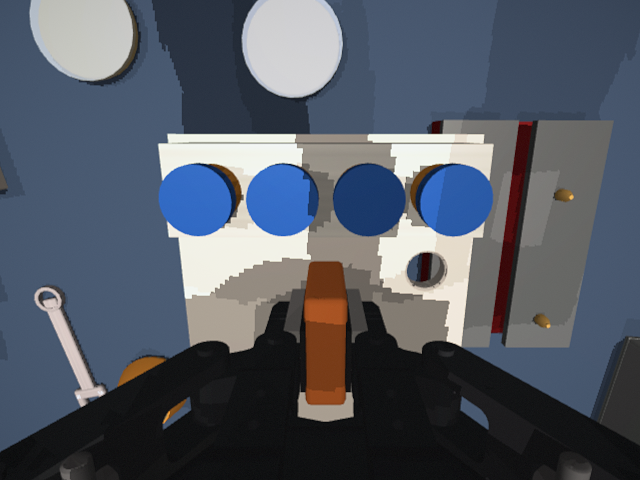

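The wrist picture shows the carrier level in the hand. Hole a is at (427,268), and the deck is on the right with pins at (564,195) and (542,320). Deck yaw is 5.2° and centre about (0.5287, 0.2746). I'll hover over the seat and look through the hole.

send_rows(
  motion=[
    {"xyz": [0, 0.1, 0.05], "rotation": [0, 0, 0]},
    {"xyz": [-0.001, 0.22, 0.12], "rotation": [0, 0, 0]},
    {"xyz": [-0.002, 0.34, 0.2], "rotation": [0, 0, 0]},
    {"xyz": [-0.0034, 0.44, 0.28], "rotation": [0, 0, 0]},
    {"xyz": [-0.0034, 0.4765, 0.37], "rotation": [0, 0, 0]},
    {"xyz": [-0.0034, 0.4765, 0.44], "rotation": [0, 0, 0]},
    {"xyz": [-0.0034, 0.4765, 0.48], "rotation": [0, 0, 0]},
    {"xyz": [-0.0034, 0.4765, 0.48], "rotation": [0, 0, 0]},
    {"xyz": [-0.0034, 0.4765, 0.48], "rotation": [0, 0, 0]},
  ],
)

```text
time: 6.48
tool_pos: [0.4953, 0.2709, 0.2566]
tool_rot: [3.141, 0.001, -3.048]
contact_force: [1.3, 0.1, -5.7]
gripper_width: 0.0129
grip_force: 79.6
```

Run:
```python
from h import *
s=ctrl.sense(); print(s['time'],s['tool_pos'],s['tool_rot'],s['contact_force'],s['joint_pos'])
im,d,P,h=cloud('wrist',s); save('w3',im[100:400,200:600])
Z=P[...,2]
rects((abs(Z-.04)<.005),P,'deck',150)
gz=s['tool_pos'][2]-.157
rects((abs(Z-(gz-.024))<.005)&(h[...,1]<70),P,'plate',500)
br=(Z<.065)&(Z>.045)&(P[...,1]>.28)&(P[...,1]<.35)&(h[...,1]>90)&(h[...,0]>10)&(h[...,0]<30)
rects(br,P,'brass',10)
im,d,P,h=cloud('scene'); save('s3',cv2.resize(im[180:330,400:560],None,fx=3.5,fy=3.5,interpolation=cv2.INTER_CUBIC))
im,d,P,h=cloud('side'); save('d3',cv2.resize(im[100:230,170:330],None,fx=3.5,fy=3.5,interpolation=cv2.INTER_CUBIC))
a=cv2.imread('pics/s3.png');b=cv2.imread('pics/d3.png');c=cv2.imread('pics/w3.png')
W=np.zeros((600,800,3),np.uint8); a=cv2.resize(a,(400,375));b=cv2.resize(b,(400,325))[:225];W[:375,:400]=a;W[375:,:400]=b;W[:300,400:]=c
cv2.imwrite('pics/m3.png',W)
```

```text
6.475 [0.49532043 0.27091003 0.25658765] [ 3.14105116e+00  1.23910768e-03 -3.04823018e+00] [ 1.3481381   0.055308   -5.67400285] [ 4.97830059e-01  4.44195001e-01  1.88078969e+00  1.39779738e-05
  8.15255739e-01 -1.16633866e+00]
deck [227. 115.] 6226 c [432.7 221.1] sz [40.5 71.7] ang 5.0 z [0.0403 0.0415 0.0425]
deck [423. 115.] 6108 c [419.  309.7] sz [29.7 71.6] ang 4.6 z [0.0402 0.0414 0.0425]
deck [178. 290.] 1332 c [510.3 195.8] sz [75.   6.9] ang 5.1 z [0.0404 0.0415 0.0424]
deck [472. 290.] 1149 c [496.4 349.5] sz [73.2  5.9] ang 4.9 z [0.0403 0.0413 0.0423]
deck [423. 267.] 728 c [486.5 321.8] sz [15.9 17. ] ang 4.6 z [0.0403 0.0414 0.0423]
plate [326. 138.] 2533 c [427.5 265.8] sz [  3.  120.6] ang 5.2 z [0.0761 0.0771 0.0782]
plate [322. 283.] 22507 c [492.4 271.7] sz [ 53.3 120.9] ang 5.2 z [0.0761 0.0771 0.0781]
plate [326. 409.] 953 c [547.6 276.8] sz [16.6 25.9] ang 4.7 z [0.0762 0.0772 0.0781]
brass [417. 256.] 23 c [477.3 314.1] sz [4.1 5.4] ang 39.9 z [0.0506 0.0538 0.0587]
```

View pics/m3.png

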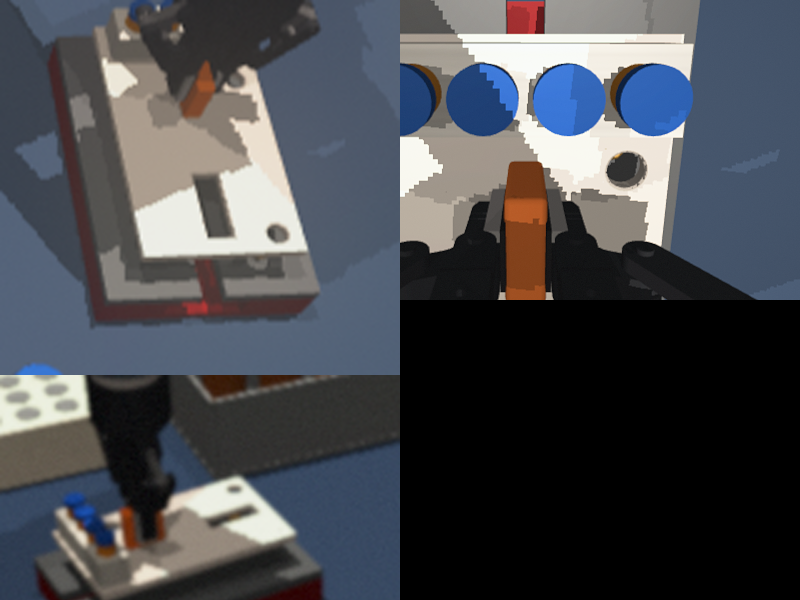

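The mosaic shows the carrier hovering square over the deck, with the rib in line with the T-slot. Pin a shows at the -x rim of hole a at mosaic (620,157), so the carrier sits about 2 mm too far toward +x. I'll shift it and lower.

send_rows(
  motion=[
    {"xyz": [0.0055, -0.0005, 0], "rotation": [0, 0, 0]},
    {"xyz": [0.0055, -0.0005, 0.01], "rotation": [0, 0, 0]},
    {"xyz": [0.0055, -0.0005, 0.025], "rotation": [0, 0, 0]},
    {"xyz": [0.0055, -0.0005, 0.04], "rotation": [0, 0, 0]},
    {"xyz": [0.0055, -0.0005, 0.055], "rotation": [0, 0, 0]},
    {"xyz": [0.0055, -0.0005, 0.065], "rotation": [0, 0, 0]},
    {"xyz": [0.0055, -0.0005, 0.065], "rotation": [0, 0, 0]},
  ],
)

```text
time: 7.5
tool_pos: [0.4925, 0.2707, 0.2294]
tool_rot: [-3.141, -0.0, -3.047]
contact_force: [0.3, 0.5, -5.1]
gripper_width: 0.0125
grip_force: 79.8
```

send_rows(
  motion=[
    {"xyz": [0, 0, 0.003], "rotation": [0, 0, 0]},
    {"xyz": [0, 0, 0.005], "rotation": [0, 0, 0]},
    {"xyz": [0, 0, 0.005], "rotation": [0, 0, 0]},
  ],
)

```text
time: 7.88
tool_pos: [0.4926, 0.2708, 0.2288]
tool_rot: [3.141, 0.0, -3.047]
contact_force: [-3.2, -1.9, 7.5]
gripper_width: 0.013
grip_force: 81.9
```

send_rows(
  motion=[
    {"xyz": [0, 0, 0], "rotation": [0, 0, 0]},
    {"xyz": [0, 0, 0], "rotation": [0, 0, 0]},
    {"xyz": [0, 0, 0], "rotation": [0, 0, 0]},
    {"xyz": [0, 0, 0], "rotation": [0, 0, 0]},
    {"xyz": [0, 0, -0.1], "rotation": [0, 0, 0]},
    {"xyz": [0, 0, -0.25], "rotation": [0, 0, 0]},
    {"xyz": [0, 0, -0.4], "rotation": [0, 0, 0]},
    {"xyz": [0, 0, -0.4], "rotation": [0, 0, 0]},
  ],
  hand=0.2,
)

```text
time: 8.88
tool_pos: [0.4938, 0.2714, 0.3928]
tool_rot: [3.138, 0.008, -3.047]
contact_force: [0.4, 0.1, -0.0]
gripper_width: 0.0515
grip_force: 0.0
```

Run:
```python
from h import *
s=ctrl.sense(); print(s['time'],s['tool_pos'],s['tool_rot'],s['contact_force'])
im,d,P,h=cloud('wrist',s); save('w4',im)
Z=P[...,2]; near=np.hypot(P[...,0]-.53,P[...,1]-.27)<.2
rects((abs(Z-.048)<.004)&(h[...,1]<70)&near,P,'plate',1000)
rects((abs(Z-.04)<.004)&near,P,'deck',200)
print('plate z plane:')
m=(abs(Z-.048)<.004)&(h[...,1]<60)&near&(h[...,2]>120); p=P[m]; A=np.c_[p[:,:2]-p[:,:2].mean(0),np.ones(len(p))]; print(np.linalg.lstsq(A,p[:,2],rcond=None)[0])
for l in ['carrier_hole_a','carrier_slot']:
    for r in ctrl.place_of('wrist',l)[:3]: print(l,round(r['conf'],2),np.round(r['xy'],1),np.round(atz('wrist',r['xy'],.04,s)[0],4))
```

```text
8.875 [0.49381572 0.27142522 0.39275925] [ 3.13798772  0.00839668 -3.04733936] [ 0.40214377  0.08966222 -0.00446965]
plate [323. 258.] 22805 c [524.9 274.6] sz [205.4 120.6] ang 5.3 z [0.0482 0.0493 0.0504]
deck [249. 181.] 5205 c [495.2 226.9] sz [166.4  71.4] ang 5.1 z [0.0402 0.0414 0.0425]
deck [397. 180.] 5008 c [482.7 315.8] sz [156.7  70.7] ang 5.4 z [0.0401 0.0413 0.0425]
deck [366. 363.] 964 c [634.4 322.8] sz [36.9 61.5] ang 21.8 z [0.0401 0.0413 0.0423]
deck [284. 363.] 825 c [640.9 246.2] sz [21.4 58.2] ang 2.7 z [0.0401 0.0413 0.0424]
plate z plane:
[-0.00025904 -0.00109213  0.04930924]
carrier_hole_a 0.87 [370.  337.1] [0.6075 0.3267 0.04  ]
carrier_hole_a 0.82 [374.5 194.2] [0.4716 0.3135 0.04  ]
carrier_slot 0.97 [320.8 317.1] [0.5908 0.2782 0.04  ]
```

View pics/w4.png

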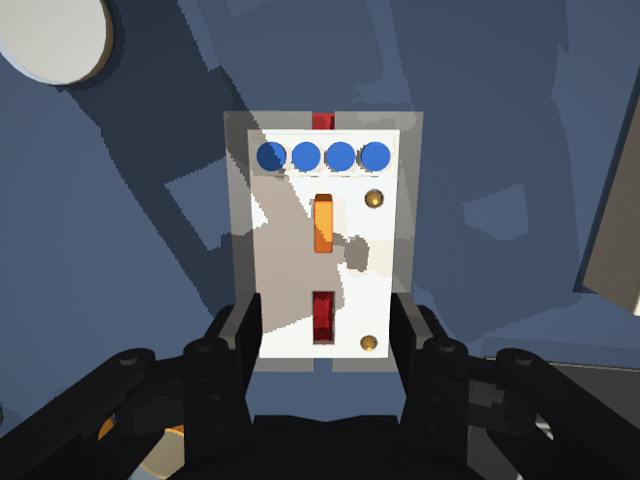

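Both pins stand in their holes at (374,198) and (369,343), and the plate is flat and 8.0 mm above the deck. The carrier is seated, with its slot at about (0.587, 0.280). Next is the key.

send_rows(
  motion=[
    {"xyz": [-0.1, -0.95, 0], "rotation": [0, 0, -0.0256]},
    {"xyz": [-0.1, -0.95, 0], "rotation": [0, 0, -0.0256]},
    {"xyz": [-0.1, -0.95, 0], "rotation": [0, 0, -0.0256]},
    {"xyz": [-0.1, -0.95, 0], "rotation": [0, 0, -0.0256]},
    {"xyz": [-0.1, -0.95, 0], "rotation": [0, 0, -0.0256]},
    {"xyz": [-0.1, -0.95, 0], "rotation": [0, 0, -0.0256]},
    {"xyz": [-0.1, -0.95, 0], "rotation": [0, 0, -0.0256]},
  ],
)

```text
time: 9.9
tool_pos: [0.568, -0.1074, 0.3855]
tool_rot: [3.141, -0.003, -2.971]
contact_force: [-0.2, 0.2, 0.1]
gripper_width: 0.0512
grip_force: 0.0
```

Run:
```python
from h import *
s=ctrl.sense(); print(s['tool_pos'],s['tool_rot'],s['joint_pos'])
M=R.from_euler('xyz',s['tool_rot']).as_matrix(); print(M.T@(np.array([.616,-.338,.39])-s['tool_pos'])/.4)
```

```text
[ 0.56801106 -0.10735103  0.38551676] [ 3.14122033e+00 -2.94417073e-03 -2.97093105e+00] [-1.89184697e-01  3.00680180e-01  1.75413130e+00 -7.76391250e-04
  1.08966801e+00 -1.93028179e+00]
[-0.02026605 -0.58861681 -0.01148698]
```

send_rows(
  motion=[
    {"xyz": [-0.02, -0.59, -0.01], "rotation": [0, 0, 0]},
    {"xyz": [-0.02, -0.59, -0.01], "rotation": [0, 0, 0]},
    {"xyz": [-0.02, -0.59, -0.01], "rotation": [0, 0, 0]},
    {"xyz": [-0.02, -0.59, -0.01], "rotation": [0, 0, 0]},
    {"xyz": [-0.02, -0.59, -0.01], "rotation": [0, 0, 0]},
    {"xyz": [-0.02, -0.59, -0.01], "rotation": [0, 0, 0]},
  ],
)

```text
time: 10.65
tool_pos: [0.6168, -0.3337, 0.3899]
tool_rot: [3.139, -0.002, -2.967]
contact_force: [0.4, -0.6, -0.2]
gripper_width: 0.0512
grip_force: 0.0
```

Run:
```python
from h import *
s=ctrl.sense(); print(s['time'],s['tool_pos'],s['tool_rot'],s['joint_pos'])
im,d,P,h=cloud('wrist',s); save('w5',im)
Z=P[...,2]
yel=(abs(h[...,0].astype(int)-29)<6)&(h[...,1]>150)&(h[...,2]>100)
rects(yel,P,'yel'); rects(yel&(Z>.087),P,'yeltop')
rects((abs(Z-.046)<.004)&(P[...,1]<-.25),P,'stand',200)
rects((Z>.05)&(Z<.075)&(abs(P[...,1]+.338)<.05)&(abs(P[...,0]-.616)<.05),P,'flange',60)
```

```text
10.65 [ 0.61676182 -0.33373648  0.38987609] [ 3.13911301e+00 -2.20183151e-03 -2.96678829e+00] [-4.98268570e-01  4.84198120e-01  1.46647938e+00  6.08930959e-04
  1.19418263e+00 -2.24409141e+00]
yel [200. 165.] 579 c [4781.7 4281.4] sz [12658.4    42.9] ang 48.4 z [0.0299 0.0563 0.0576]
yel [320. 217.] 826 c [4803.5 4318.3] sz [12574.3    33.5] ang 48.0 z [0.0922 0.0933 0.0945]
yel [322. 340.] 325 c [4868.5 4326.4] sz [12475.8    50.8] ang 48.3 z [0.0549 0.0562 0.0573]
yeltop [320. 217.] 824 c [4800.7 4320.8] sz [12574.3    25.9] ang 48.0 z [0.0922 0.0933 0.0945]
stand [20. 21.] 369 c [ 509.3 -581.7] sz [15.9 33.1] ang 56.4 z [0.0425 0.0461 0.0495]
stand [321. 211.] 6035 c [ 614.8 -335.9] sz [100.2  62.2] ang 10.1 z [0.0449 0.0463 0.0474]
stand [131. 250.] 840 c [ 670.4 -495. ] sz [200.4  33.8] ang 80.3 z [0.0424 0.0462 0.0496]
flange [335. 220.] 343 c [ 613.1 -323.6] sz [30.6 10. ] ang 13.1 z [0.051  0.0524 0.0659]
flange [306. 221.] 282 c [ 618.3 -348.3] sz [29.9  9.4] ang 14.0 z [0.0513 0.0523 0.0539]
```

View pics/w5.png

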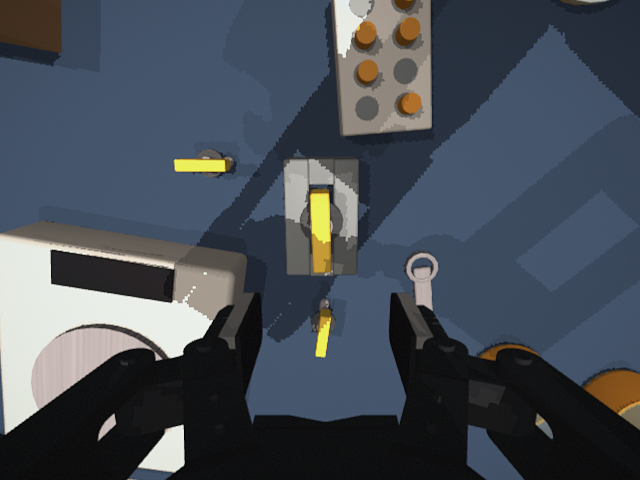

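The wrist picture shows the large key on the stand, bar at (320,230). I'm refitting the bar without the no-depth pixels.

Run:
```python
from h import *
s=ctrl.sense(); print(s['tool_pos'],s['tool_rot'])
im,d,P,h=cloud('wrist',s); Z=P[...,2]
yel=(abs(h[...,0].astype(int)-29)<8)&(h[...,1]>120)&(h[...,2]>80)&(Z<.1)&(Z>.085)&(abs(P[...,1]+.336)<.06)
rects(yel,P,'yeltop')
dx=np.array([.6155,-.336]); M=R.from_euler('xyz',s['tool_rot']).as_matrix()
print(M.T@(np.r_[dx,.079+.155]-s['tool_pos'])/.4, np.degrees(s['tool_rot'][2])+180)
```

```text
[ 0.61681634 -0.33331692  0.39036066] [ 3.13957847e+00 -1.80926631e-03 -2.96608548e+00]
yeltop [320. 216.] 874 c [ 605.1 -338.2] sz [37.3 13.4] ang 12.1 z [0.092  0.0933 0.0943]
[ 0.00370426 -0.0068174   0.39089605] 10.055820136997227
```

send_rows(
  motion=[
    {"xyz": [0.0025, -0.007, 0.12], "rotation": [0, 0, 0]},
    {"xyz": [0.0025, -0.007, 0.25], "rotation": [0, 0, 0]},
    {"xyz": [0.0025, -0.007, 0.34], "rotation": [0, 0, 0]},
    {"xyz": [0.0025, -0.007, 0.386], "rotation": [0, 0, 0]},
    {"xyz": [0.0025, -0.007, 0.386], "rotation": [0, 0, 0]},
    {"xyz": [0.0025, -0.007, 0.386], "rotation": [0, 0, 0]},
  ],
)

```text
time: 11.5
tool_pos: [0.6173, -0.3378, 0.2391]
tool_rot: [-3.14, 0.002, -2.967]
contact_force: [1.4, 0.0, 0.8]
gripper_width: 0.0513
grip_force: 0.0
```

send_rows(
  motion=[
    {"xyz": [0, 0, 0], "rotation": [0, 0, 0]},
    {"xyz": [0, 0, 0], "rotation": [0, 0, 0]},
    {"xyz": [0, 0, 0], "rotation": [0, 0, 0]},
    {"xyz": [0, 0, 0], "rotation": [0, 0, 0]},
    {"xyz": [0, 0, 0], "rotation": [0, 0, 0]},
    {"xyz": [0, 0, 0], "rotation": [0, 0, 0]},
  ],
  hand=-1,
  squeeze=80,
)

```text
time: 12.25
tool_pos: [0.6169, -0.338, 0.2388]
tool_rot: [-3.14, 0.001, -2.967]
contact_force: [-1.6, 0.7, 7.0]
gripper_width: 0.0123
grip_force: 101.6
```

send_rows(
  motion=[
    {"xyz": [0, 0, -0.04], "rotation": [0, 0, 0]},
    {"xyz": [0, 0, -0.12], "rotation": [0, 0, 0]},
    {"xyz": [0, 0, -0.25], "rotation": [0, 0, 0]},
    {"xyz": [0, 0, -0.4], "rotation": [0, 0, 0]},
    {"xyz": [0, 0.12, -0.42], "rotation": [0, 0, 0]},
    {"xyz": [0, 0.27, -0.42], "rotation": [0, 0, 0]},
    {"xyz": [0, 0.42, -0.42], "rotation": [0, 0, 0]},
    {"xyz": [0, 0.57, -0.42], "rotation": [0, 0, 0]},
    {"xyz": [0, 0.72, -0.42], "rotation": [0, 0, 0]},
    {"xyz": [0, 0.85, -0.42], "rotation": [0, 0, 0]},
  ],
)

```text
time: 13.5
tool_pos: [0.5565, -0.0011, 0.4062]
tool_rot: [3.142, 0.001, -2.967]
contact_force: [0.8, 0.2, -2.4]
gripper_width: 0.0127
grip_force: 101.1
```

Run:
```python
from h import *
s=ctrl.sense(); print(s['tool_pos'],s['tool_rot'],s['gripper_width'],s['contact_force'])
M=R.from_euler('xyz',s['tool_rot']).as_matrix(); print(M.T@(np.array([.587,.28,.40])-s['tool_pos'])/.4,(np.degrees(s['tool_rot'][2])+180-5.3)/180)
```

```text
[ 0.55653589 -0.0010559   0.40623999] [ 3.14158938e+00  7.91128912e-04 -2.96673707e+00] 0.012714728725950693 [ 0.83439929  0.24965573 -2.36756695]
[-0.19722192  0.67867633  0.01575823] 0.026213816979701127
```

send_rows(
  motion=[
    {"xyz": [-0.04, 0.14, 0], "rotation": [0, 0, 0.01]},
    {"xyz": [-0.08, 0.28, 0], "rotation": [0, 0, 0.02]},
    {"xyz": [-0.12, 0.42, 0], "rotation": [0, 0, 0.026]},
    {"xyz": [-0.16, 0.55, 0], "rotation": [0, 0, 0.026]},
    {"xyz": [-0.197, 0.65, 0.1], "rotation": [0, 0, 0.026]},
    {"xyz": [-0.197, 0.679, 0.18], "rotation": [0, 0, 0.026]},
    {"xyz": [-0.197, 0.679, 0.18], "rotation": [0, 0, 0.026]},
    {"xyz": [-0.197, 0.679, 0.18], "rotation": [0, 0, 0.026]},
  ],
)

```text
time: 14.5
tool_pos: [0.5882, 0.2778, 0.3349]
tool_rot: [3.141, 0.001, -3.049]
contact_force: [-0.1, -0.4, -2.4]
gripper_width: 0.0126
grip_force: 101.2
```

Run:
```python
from h import *
s=ctrl.sense(); print(s['time'],s['tool_pos'],s['tool_rot'],s['contact_force'])
im,d,P,h=cloud('wrist',s); Z=P[...,2]
near=np.hypot(P[...,0]-.53,P[...,1]-.27)<.2
rects((abs(Z-.049)<.004)&(h[...,1]<70)&near&(h[...,2]>90),P,'plate',1000)
yel=(abs(h[...,0].astype(int)-29)<8)&(h[...,1]>120)&(Z<.4)&(Z>s['tool_pos'][2]-.19)
rects(yel,P,'yel')
ims=[im]
for n in ['scene','side']:
    i2,_,_,_=cloud(n); ims.append(i2)
W=np.zeros((600,800,3),np.uint8); W[:300,:400]=cv2.resize(ims[0],(400,300))
W[300:,:400]=cv2.resize(ims[1][200:290,440:560],(400,300),interpolation=cv2.INTER_CUBIC)
W[300:,400:]=cv2.resize(ims[2][100:190,220:340],(400,300),interpolation=cv2.INTER_CUBIC)
W[:300,400:]=cv2.resize(ims[0][240:480,160:480],(400,300)); save('m6',W)
```

```text
14.5 [0.58822156 0.27776855 0.33489859] [ 3.14135422e+00  1.33880071e-03 -3.04885530e+00] [-0.13955478 -0.42121832 -2.43588427]
plate [327. 147.] 41384 c [534.7 275.9] sz [185.8 120.7] ang 5.3 z [0.0482 0.0494 0.0505]
```

View pics/m6.png

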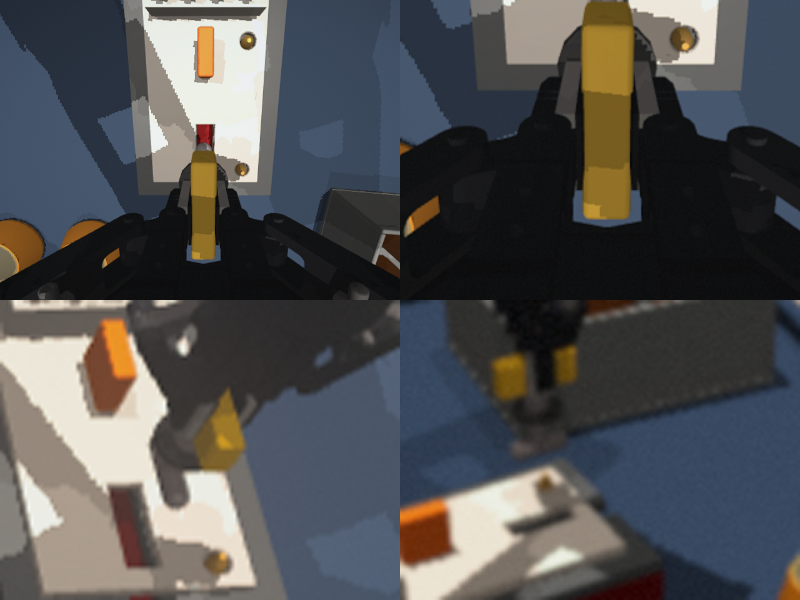

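The mosaic shows the key held upright with the foot parallel to the slot. The carrier-release pose and the plate fit both say to shift about 2 mm along deck +y. I'll shift, then lower in steps.

send_rows(
  motion=[
    {"xyz": [0.001, 0.0053, 0.05], "rotation": [0, 0, 0]},
    {"xyz": [0.001, 0.0053, 0.1], "rotation": [0, 0, 0]},
    {"xyz": [0.001, 0.0053, 0.13], "rotation": [0, 0, 0]},
    {"xyz": [0.001, 0.0053, 0.13], "rotation": [0, 0, 0]},
    {"xyz": [0.001, 0.0053, 0.13], "rotation": [0, 0, 0]},
  ],
)

```text
time: 15.28
tool_pos: [0.5874, 0.2804, 0.2814]
tool_rot: [3.142, 0.0, -3.049]
contact_force: [-0.5, -0.5, -2.0]
gripper_width: 0.0126
grip_force: 101.4
```

Run:
```python
from h import *
s=ctrl.sense(); p=s['tool_pos']; print(p,s['tool_rot'],s['contact_force']); a=np.radians(5.3)
print('e',p[0]*np.cos(a)+p[1]*np.sin(a)-.6105,'n',-p[0]*np.sin(a)+p[1]*np.cos(a)-.2244)
```

```text
[0.58744601 0.28038712 0.28137998] [ 3.14152076e+00  2.34692572e-04 -3.04859027e+00] [-0.53573186 -0.5260975  -1.95897263]
e 0.0003340274982174263 n 0.0005256489091207128
```

send_rows(
  motion=[
    {"xyz": [0, -0.001, 0.015], "rotation": [0, 0, 0]},
    {"xyz": [0, -0.001, 0.03], "rotation": [0, 0, 0]},
    {"xyz": [0, -0.001, 0.045], "rotation": [0, 0, 0]},
    {"xyz": [0, -0.001, 0.045], "rotation": [0, 0, 0]},
  ],
)

```text
time: 15.78
tool_pos: [0.587, 0.2798, 0.2626]
tool_rot: [-3.141, -0.001, -3.049]
contact_force: [-0.2, -0.4, -2.5]
gripper_width: 0.0125
grip_force: 101.4
```

send_rows(
  motion=[
    {"xyz": [0, 0, 0.015], "rotation": [0, 0, 0]},
    {"xyz": [0, 0, 0.03], "rotation": [0, 0, 0]},
    {"xyz": [0, 0, 0.042], "rotation": [0, 0, 0]},
    {"xyz": [0, 0, 0.048], "rotation": [0, 0, 0]},
    {"xyz": [0, 0, 0.048], "rotation": [0, 0, 0]},
  ],
)

```text
time: 16.4
tool_pos: [0.5872, 0.2798, 0.2439]
tool_rot: [-3.141, -0.0, -3.049]
contact_force: [-0.1, -0.0, -1.8]
gripper_width: 0.0128
grip_force: 101.4
```

send_rows(
  motion=[
    {"xyz": [0, 0, 0.003], "rotation": [0, 0, 0]},
    {"xyz": [0, 0, 0.005], "rotation": [0, 0, 0]},
    {"xyz": [0, 0, 0.005], "rotation": [0, 0, 0]},
  ],
)

```text
time: 16.77
tool_pos: [0.5873, 0.2799, 0.2421]
tool_rot: [-3.142, 0.0, -3.049]
contact_force: [-0.1, -0.2, -1.8]
gripper_width: 0.0126
grip_force: 101.4
```

send_rows(
  motion=[
    {"xyz": [0, 0, 0.002], "rotation": [0, 0, 0]},
    {"xyz": [0, 0, 0.003], "rotation": [0, 0, 0]},
    {"xyz": [0, 0, 0.003], "rotation": [0, 0, 0]},
  ],
)

```text
time: 17.15
tool_pos: [0.5874, 0.2799, 0.2418]
tool_rot: [3.141, 0.0, -3.049]
contact_force: [-1.8, -0.9, 5.4]
gripper_width: 0.0126
grip_force: 102.9
```

send_rows(
  motion=[
    {"xyz": [0, 0, -0.001], "rotation": [0, 0, 0.05]},
    {"xyz": [0, 0, -0.001], "rotation": [0, 0, 0.105]},
    {"xyz": [0, 0, -0.001], "rotation": [0, 0, 0.16]},
    {"xyz": [0, 0, -0.001], "rotation": [0, 0, 0.215]},
    {"xyz": [0, 0, -0.001], "rotation": [0, 0, 0.27]},
    {"xyz": [0, 0, -0.001], "rotation": [0, 0, 0.325]},
    {"xyz": [0, 0, -0.001], "rotation": [0, 0, 0.38]},
    {"xyz": [0, 0, -0.001], "rotation": [0, 0, 0.435]},
    {"xyz": [0, 0, -0.001], "rotation": [0, 0, 0.48]},
    {"xyz": [0, 0, -0.001], "rotation": [0, 0, 0.5]},
  ],
)

```text
time: 18.4
tool_pos: [0.5871, 0.2799, 0.2418]
tool_rot: [-3.141, -0.0, 1.661]
contact_force: [-3.6, -0.3, 2.9]
gripper_width: 0.0125
grip_force: 102.3
```

send_rows(
  motion=[
    {"xyz": [0, 0, 0], "rotation": [0, 0, 0]},
    {"xyz": [0, 0, 0], "rotation": [0, 0, 0]},
  ],
)

```text
time: 18.65
tool_pos: [0.5872, 0.2799, 0.2417]
tool_rot: [3.142, -0.0, 1.665]
contact_force: [-2.8, -1.1, 5.1]
gripper_width: 0.0124
grip_force: 102.8
```

send_rows(
  motion=[
    {"xyz": [0, 0, 0], "rotation": [0, 0, 0]},
    {"xyz": [0, 0, 0], "rotation": [0, 0, 0]},
    {"xyz": [0, 0, 0], "rotation": [0, 0, 0]},
    {"xyz": [0, 0, 0], "rotation": [0, 0, 0]},
    {"xyz": [0, 0, -0.05], "rotation": [0, 0, 0]},
    {"xyz": [0, 0, -0.15], "rotation": [0, 0, 0]},
    {"xyz": [0, 0, -0.3], "rotation": [0, 0, 0]},
    {"xyz": [0, 0, -0.4], "rotation": [0, 0, 0]},
    {"xyz": [0, 0, -0.4], "rotation": [0, 0, 0]},
  ],
  hand=0.1,
)

```text
time: 19.77
tool_pos: [0.5881, 0.2803, 0.407]
tool_rot: [3.134, -0.003, 1.664]
contact_force: [0.1, -0.2, -1.0]
gripper_width: 0.047
grip_force: 0.0
```

Run:
```python
from h import *
s=ctrl.sense(); print(s['time'],s['tool_pos'],s['tool_rot'],s['contact_force'])
im,d,P,h=cloud('wrist',s); Z=P[...,2]; save('w7',im)
near=np.hypot(P[...,0]-.53,P[...,1]-.27)<.2
rects((abs(Z-.049)<.004)&(h[...,1]<70)&near&(h[...,2]>90),P,'plate',1000)
yel=(abs(h[...,0].astype(int)-27)<10)&(h[...,1]>120)&(Z<.11)&(Z>.085)&near
rects(yel,P,'yel')
```

```text
19.775 [0.58806753 0.28027207 0.40699237] [ 3.13377260e+00 -2.84181292e-03  1.66388305e+00] [ 0.05482007 -0.18584489 -0.97051088]
plate [265. 212.] 22278 c [525.3 274.8] sz [205.  120.8] ang 5.3 z [0.0482 0.0494 0.0506]
yel [321. 227.] 1375 c [586.6 281.8] sz [13.7 59.1] ang 5.4 z [0.0947 0.0963 0.0975]
```

View pics/w7.png

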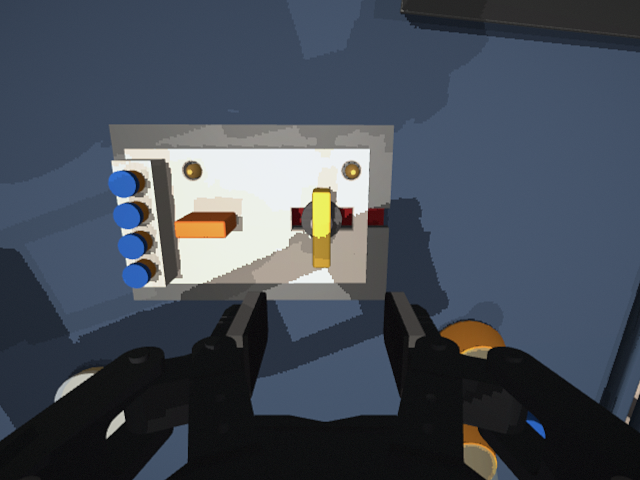

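The grip bar at (321,227) stands square across the slot. Its top is at 95 mm, so the key is fully down, and both pins at (192,171) and (351,171) are in their holes. The arm is clear, so I'm handing in.

```bash
python3 -c "
from rig import ctrl
print(ctrl.sign_off())"
```

```text
the job is handed in; nothing more can be done
None
```

The carrier is seated on both pins and the key is fully down and turned a quarter turn across the slot. I released it and handed the job in after about 20 s on the robot's clock; no verdict came back.

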